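# Index the board positioner one hole towards the soldering iron

### The job

Turn the circuit board on its positioner by one index hole: hook a fingertip under the pull ring at the end of the swing arm, lift the spring pin out of its hole, swing the arm one hole towards the soldering iron, and let go so that the pin drops fully home in that next hole. Use the fingertips without pinching the ring or forcing the arm, do not touch the circuit board, and leave everything else on the bench where it stands.

Things in the scene. Friction and masses are not known exactly. Their poses are not given: they have to be found in the camera images.
- positioner: board positioner, screwed down: on a short column a flat aluminium quadrant plate, a pie of 205 radius and 108 degrees, top 120 above the bench, five 12 dia index holes on a 180 radius, 20 degrees (0.349 rad) apart. Origin: bench level on the arm's vertical pivot axis; own -x points at the middle hole and roughly at the robot, +y roughly to its left. The arm starts pinned in the middle hole
- swing_arm (a joint): angle of the swing arm, a flat grey bar 40 wide, 126 to 138 above the bench, out to 220 from the pivot. rad: 0 at the middle hole, positive with the ring end swung to the positioner's own +y; holes at 0, +-0.349, +-0.698, stops near +-0.76. With the pin up it turns with about 1 N at the ring and stays where it is left; with the pin down in a hole it is locked
- index_pin (a joint): lift of the spring pin, m: 0 home in a hole, 0.010 when its round tip rides on the plate, 0.016 fully up. 10 dia, it slides upright in a barrel (20 dia, top 162 above the bench) on the arm, 180 from the pivot. The spring pushes it down, 6 N when home, 11 N fully up. Let go between holes it rides on the plate and snaps into the next hole it passes over
- pull_ring (a point): middle of the underside of the pull ring's top bar, 212.5 above the bench with the pin home; rises with the pin, swings with the arm. The ring is an upright D-shaped loop of 5 dia steel rod, rigid on the pin's head, opening 50 wide and 40 high (bottom bar's top 40 below this point). Own x points level through the opening to the pivot, y along the top bar, z up
- circuit_board: green circuit board with components, 150 x 110, held in the two side rails above the pivot, from 162 to about 180 above the bench; turns with the arm. Its nearest edge is 105 from the ring. Origin on the pivot axis at its underside
- soldering_iron: soldering iron resting in a spring holder on a dark steel base 75 x 135, with a pot of brass wool; about 190 high, black handle slanting up. Fixed. It stands either to the +y or to the -y side of the positioner, about 320 from the pivot; its side is the side to swing to. Origin at the centre of its underside
- solder_dispenser: reel of solder on a horizontal spindle between two uprights on a dark steel base 80 x 120, 114 high; fixed, on the side away from the iron. Origin at the centre of its underside
- wire_reel: grey plastic reel of bare wire standing on its flange, 56 dia x 45 high; origin at the centre of its underside; loose, to be left alone
- flux_jar: small white-capped jar, 46 dia x 48 high; origin at the centre of its underside; loose, to be left alone
- multimeter: hand multimeter lying on its back, 85 x 165 x 34; origin at the centre of its underside, y along its length; loose, to be left alone
- breadboard: white solderless breadboard, 55 x 165 x 9, with three chips; origin at the centre of its underside, y along its length; loose, to be left alone
- screwdriver: screwdriver lying flat, 170 long; x along its length; loose, to be left alone
- side_cutters: pair of side cutters lying flat, about 125 long; origin near their rivet, x towards the jaws; loose, to be left alone
- parts_tray: grey three-compartment parts tray, 85 x 125 x 24; origin at the centre of its underside; loose, to be left alone

How it is judged (in metres and radians):
On the way, in this order (a step that is already met when the one before it is completed fails the run):
1. the pin is lifted clear of the middle hole by its ring (value of joint index_pin above 0.009 m and value of joint swing_arm between -0.12 and 0.12 rad and contact force between the fingers and positioner above 1 N), for 0.1 s.
2. the arm is swung more than half-way to the next hole towards the soldering iron (((y of soldering_iron in the frame of positioner above 0 m and value of joint swing_arm between 0.2 and 0.6 rad) or (y of soldering_iron in the frame of positioner below 0 m and value of joint swing_arm between -0.6 and -0.2 rad))), for 0.05 s.
At the end, for the whole second after the job is handed in: the arm stands at the next hole from the middle one on the soldering iron's side (within 2 degrees), the pin is fully down in that hole (within 2 mm of home), and the arm is at rest (((y of soldering_iron in the frame of positioner above 0 m and value of joint swing_arm between 0.31407 and 0.38407 rad) or (y of soldering_iron in the frame of positioner below 0 m and value of joint swing_arm between -0.38407 and -0.31407 rad)) and value of joint index_pin between -0.002 and 0.002 m and velocity of joint swing_arm between -0.05 and 0.05 rad/s); the robot touches nothing.
It fails at once if the arm or the ring is forced or pinched (more than 35 N from the fingers) (contact force between the fingers and positioner above 35 N).
It fails at once if the circuit board is touched (contact force between any of the fingers, the arm and circuit_board above 1 N).
It fails at once if a loose thing on the bench is picked up or shifted by more than 25 mm (distance of any of wire_reel, flux_jar, multimeter, breadboard, screwdriver, side_cutters, parts_tray from where it was at the start of the episode above 0.025 m).
It also fails if it takes over 45 s, if anything falls off the work surface, if the arm or the gripper's body presses on something with over 40 N, if the wrist force passes 120 N, or if a joint passes its speed limit or range.

### The arm

A 6-joint arm with a two-finger parallel gripper is mounted at the origin on the work surface. World frame = base frame: x ahead of the robot, y to its left, z up, the work surface at z = 0. Lengths are in m, angles in degrees, forces in N, time in s.
With the tool pointing down it reaches from about 0.325 to 0.775 m from the base axis. Payload 5.5 kg.
Tool frame: the origin (TCP) lies at the centre of the arm's flange, where the gripper is bolted on; the fingertips stand 182 mm ahead of it and the grasp point (between the pads) lies 163 mm ahead of it; z points along the fingers, y is the direction in which the jaws open and shut (so a half turn about z gives the same grasp; the last joint's range is limited). The gripper opens to 88 mm and grips with 3 to 60 N. Pads are 20 mm wide; open, the fingers measure 115 mm over their backs; the gripper's body (75 mm by 178 mm) begins 61 mm behind the grasp point.
Start: joints at [-68.68, 5.22, 70.514, -0, 104.267, -3.249], TCP at [0.249, -0.546, 0.405] pointing down, gripper open.
Joint ranges: [-164.24, 164.24], [-49.07, 125.15], [9.68, 141.18], [-86.29, 266.29], [3.28, 154.24], [-151.56, 151.56]. Speed limits (degrees/s): [147.25, 147.25, 172.46, 180, 180, 180].

### API

Orientations are given as [roll, pitch, yaw] about the fixed x, y, z axes, in that order (R = Rz(yaw) Ry(pitch) Rx(roll)).
In Python, from station import r gives the robot as it stands. The module is installed in compiled form; this text tells all that it offers. Calls block until the motion is done:
- r.reach(position, orientation): joint-space move of the TCP to a pose.
- r.servo_line(position, rotation=None, speed=0.15): straight line of the TCP; rotation=None keeps the orientation; speed is the mean speed in m/s.
- r.move_joints(angles): joint-space move.
- r.let_go() and r.grab(squeeze=None): open the fingers fully, or close them until they stop; squeeze is the grip in N (None keeps the last).
- r.wait(seconds).
- r.inverse_kinematics(position, orientation): joint angles nearest the present ones, or None.
- r.sense(): the state.
- r.snapshot(name): name is "scene" or "top" or "wrist"; returns a dict with "frame" (384x512x3 uint8, red, green, blue), "fx", "fy", "cx", "cy" (pixels), "dist_coeffs" ([k1, k2, p1, p2, k3] as OpenCV has them; the pictures are not rectified), "R" (3x3) and "t" (3): a world point X has camera coordinates R X + t. Camera axes: x right, y down, z forward; pixel columns grow to the right and rows downward; lengths in m; the calibration is good to about 2 mm. A picture is of the moment at which its call begins. There is no depth.
A pose or a line that the arm cannot do raises r.IKError and nothing moves.
- r.hand_in(): hands the job in, once; it reports no verdict.
The state is a dict: "clock": time; "joints": joint angles; "joint_vel": joint speeds; "joint_torque": joint torques, N m; "tcp_pos": TCP position; "orientation": TCP orientation; "contact_force": force on the tool from outside, world axes, zero at the start; "torque": the same for the moment, N m; "opening": finger opening in m.
Only numpy, scipy, OpenCV 4.12 (cv2) and the standard library are available. Lean on these libraries where they do the work, as an engineer would, in place of code of your own. Each camera call takes 0.05 s, during which the arm holds its last target. There are 200 camera calls.

## Working session

There is one attempt and no reset: what is moved stays moved. The work goes in short steps, each a Python script; the robot and the scene stay as the last script left them, time stands still between calls to the robot, and variables do not carry over. Pictures are saved under pics/ and viewed, about 8 in all and at most 12, crops included, and the job is handed in when it is done.

```bash
mkdir -p pics; python3 - <<'E'
from station import r
import cv2,numpy as np
for n in("scene","top"):
    s=r.snapshot(n); cv2.imwrite(f"pics/{n}0.png",cv2.resize(s["frame"][:,:,::-1],(800,600),interpolation=cv2.INTER_CUBIC))
    print(n,s["fx"],s["cx"],s["cy"],s["dist_coeffs"],(-np.array(s["R"]).T@s["t"]).round(3),np.array(s["R"]).round(3).tolist())
    np.savez(f"pics/{n}0.npz",**s)
print(r.sense())
E
```

```text
scene 489.4707665215229 252.34788749895148 201.9755808705313 [-0.11072847  0.          0.          0.          0.        ] [ 1.215 -0.688  1.31 ] [[0.718, 0.696, 0.005], [0.546, -0.559, -0.624], [-0.432, 0.451, -0.781]]
top 441.82389396767576 246.5352137154521 195.86479126976175 [-0.13218657  0.          0.          0.          0.        ] [ 0.477 -0.004  1.743] [[-0.002, -1.0, -0.007], [-0.998, 0.002, -0.06], [0.06, 0.007, -0.998]]
{'clock': 0.1, 'joints': array([-6.86812731e+01,  5.26017316e+00,  7.05753606e+01,  9.77093594e-04,
        1.04265470e+02, -3.24834253e+00]), 'joint_vel': array([-0.09679161, -0.06562438, -0.14334428, -0.03278335, -0.00915855,
       -0.00056908]), 'joint_torque': array([ 4.14728100e-03, -4.47856092e+01, -4.07571030e+01,  7.00301514e-02,
        2.84257298e-02, -1.13525170e-04]), 'tcp_pos': array([ 0.249481  , -0.54573989,  0.4036015 ]), 'orientation': array([-1.79899212e+02, -6.66914333e-03,  2.45673035e+01]), 'contact_force': array([-0.19692178,  0.43529555,  0.63089687]), 'torque': array([-0.01488755, -0.02362579,  0.04200506]), 'opening': 0.0877255506435297}
```

View pics/scene0.png

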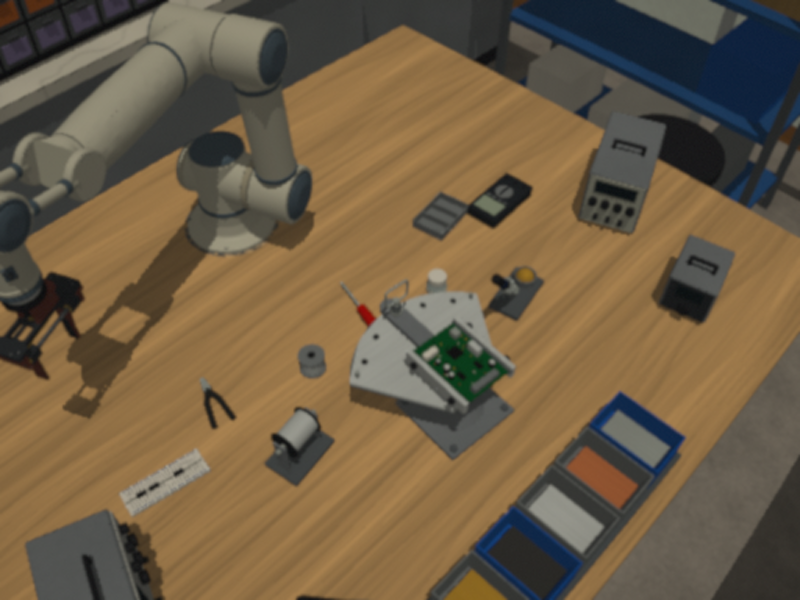

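View pics/top0.png

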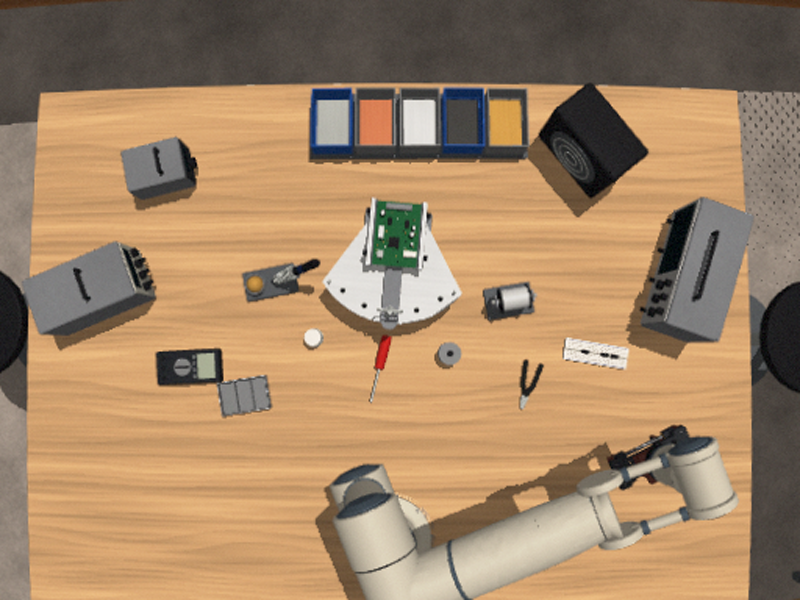

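The iron stands at left (about (290,275) in the 800-px top view), which is +y, so the swing is positive. The ring is near (390,317) top and (395,297) scene. I'll enlarge both views to get accurate pixels.

```bash
python3 - <<'E'
import cv2,numpy as np
t=np.load("pics/top0.npz")["frame"][120:216,200:300,::-1]
s=np.load("pics/scene0.npz")["frame"][160:280,215:335,::-1]
a=cv2.resize(t,(400,384),interpolation=cv2.INTER_CUBIC); b=cv2.resize(s,(400,400),interpolation=cv2.INTER_CUBIC)
c=np.zeros((400,800,3),np.uint8); c[:384,:400]=a; c[:,400:]=b; cv2.imwrite("pics/crop.png",c)
E
```

```text
(no output)
```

View pics/crop.png

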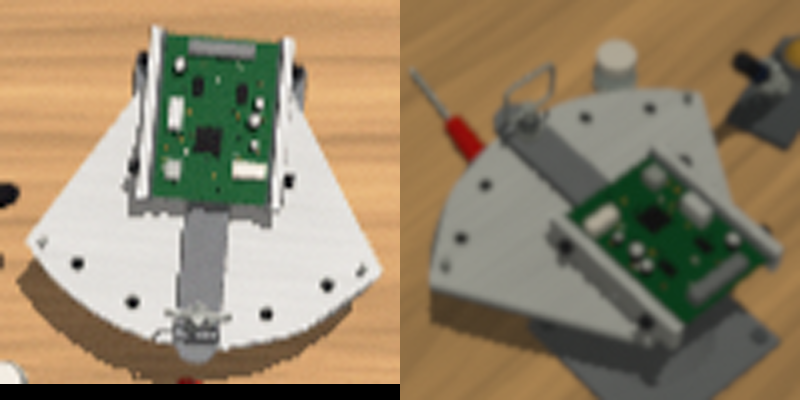

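Top crop: index holes at (78,264), (133,302), (266,314) and (328,285). The ring's top bar in the scene crop runs from about (503,101) to (552,67). I'll fit the pivot and yaw from the holes, check against the ring, and test IK for a level fingertip approach.

```bash
cat >h.py <<'E'
import cv2,numpy as np
from scipy.spatial.transform import Rotation as Ro
def K(s): return np.array([[s["fx"],0,s["cx"]],[0,s["fy"],s["cy"]],[0,0,1]],float)
def cast(s,uv,z):
    p=cv2.undistortPoints(np.array(uv,float).reshape(-1,1,2),K(s),s["dist_coeffs"])[:,0]
    d=np.c_[p,np.ones(len(p))]@s["R"]; c=-s["R"].T@s["t"]
    return c+d*((z-c[2])/d[:,2])[:,None]
def proj(s,X): return cv2.projectPoints(np.array(X,float),cv2.Rodrigues(np.array(s["R"]))[0],np.array(s["t"],float),K(s),np.array(s["dist_coeffs"]))[0][:,0]
def pt(P,yaw,ang,rad,z,lat=0):   # point on arm at angle ang (rad): radius rad, lateral lat along own y
    a=yaw-ang
    return np.array([P[0],P[1],0])+Ro.from_euler('z',a).apply([-rad,lat,z])
E
python3 - <<'E'
from h import *
from station import r
from scipy.optimize import least_squares
t=dict(np.load("pics/top0.npz"));s=dict(np.load("pics/scene0.npz"))
uv=(np.array([(78,264),(133,302),(266,314),(328,285)])+.5)/4-.5+[200,120]
W=cast(t,uv,.12)
A=np.array([2,1,-1,-2])*np.radians(20)
f=lambda p:np.concatenate([pt(p[:2],p[2],a,.18,.12)[:2]-w[:2] for a,w in zip(A,W)])
o=least_squares(f,[.7,0,0]);P=o.x[:2];yaw=o.x[2];print(P,np.degrees(yaw),o.fun.round(4))
X=[pt(P,yaw,0,.18,.2125+.0025,l) for l in(-.0275,0,.0275)]
print("ring",X[1]);print((proj(s,X)-[215,160]+.5)*400/120-.5+[400,0]);print((proj(t,X)-[200,120]+.5)*4-.5)
np.save("fit.npy",o.x)
for tilt in(0,15,30):
  for ang in(0,.175,.349,.45):
   for back in(.06,-.025):
    out=[]
    for fl in(0,180):
      # tool z = inward radial, tilted down; tool y = lateral
      R=Ro.from_euler('z',yaw-ang)*Ro.from_euler('y',90+tilt,degrees=True)*Ro.from_euler('z',fl,degrees=True)
      p=pt(P,yaw,ang,.18+back,.195)-R.as_matrix()[:,2]*.182
      q=r.inverse_kinematics(p,R.as_euler('xyz',degrees=True)); out.append(None if q is None else np.round(q).astype(int).tolist())
    print(tilt,ang,back,p.round(3),out)
E
```

```text
[ 0.74017626 -0.01958806] -5.055782891036499 [ 0.0003  0.0003 -0.0004 -0.0001  0.0001 -0.0004 -0.0001  0.0002]
ring [ 0.56087657 -0.00372545  0.215     ]
[[503.69938365  92.93161492]
 [527.32573141  77.53730594]
 [550.58195441  62.38819976]]
[[230.32057971 316.88724649]
 [198.67257703 314.16517388]
 [167.0352169  311.44331168]]
0 0 0.06 [0.32  0.018 0.195] [None, None]
0 0 -0.025 [0.404 0.01  0.195] [None, None]
0 0.175 0.06 [0.333 0.09  0.195] [None, None]
0 0.175 -0.025 [0.415 0.068 0.195] [None, None]
0 0.349 0.06 [0.358 0.159 0.195] [[42, -29, 140, 261, 68, 22], None]
0 0.349 -0.025 [0.435 0.123 0.195] [[29, -21, 134, 254, 57, 28], None]
0 0.45 0.06 [0.378 0.197 0.195] [[45, -16, 131, 264, 77, 25], None]
0 0.45 -0.025 [0.451 0.153 0.195] [[33, -12, 127, 258, 66, 28], None]
15 0 0.06 [0.326 0.017 0.242] [None, None]
15 0 -0.025 [0.411 0.01  0.242] [None, None]
15 0.175 0.06 [0.339 0.089 0.242] [None, None]
15 0.175 -0.025 [0.421 0.066 0.242] [[15, -46, 139, -67, 32, -18], None]
15 0.349 0.06 [0.363 0.156 0.242] [[40, -39, 135, -77, 64, 0], None]
15 0.349 -0.025 [0.44  0.12  0.242] [[27, -30, 130, -79, 51, 1], None]
15 0.45 0.06 [0.383 0.194 0.242] [[43, -25, 127, -78, 72, 8], None]
15 0.45 -0.025 [0.456 0.15  0.242] [[31, -20, 123, -80, 60, 7], None]
30 0 0.06 [0.344 0.015 0.286] [None, None]
30 0 -0.025 [0.429 0.008 0.286] [None, None]
30 0.175 0.06 [0.356 0.084 0.286] [None, None]
30 0.175 -0.025 [0.438 0.062 0.286] [[12, -42, 129, -36, 42, -47], [12, -42, 129, -36, 42, 133]]
30 0.349 0.06 [0.38  0.149 0.286] [[34, -40, 127, -55, 65, -19], None]
30 0.349 -0.025 [0.457 0.113 0.286] [[23, -30, 122, -53, 54, -23], None]
30 0.45 0.06 [0.399 0.184 0.286] [[38, -29, 121, -59, 71, -9], None]
30 0.45 -0.025 [0.472 0.141 0.286] [[27, -23, 116, -57, 61, -14], None]<sys>:0: UserWarning: Gimbal lock detected. Setting third angle to zero since it is not possible to uniquely determine all angles.
```

```bash
cat >>h.py <<'E'
P_=np.load("fit.npy");P,yaw=P_[:2],P_[2]
def pose(ang,z,wyaw,tilt,ins,lat=0,fl=0,rad=.18):
    """TCP pose with the finger axis crossing the ring plane at height z, lateral lat, tips ins past it"""
    R=Ro.from_euler('zyz',[wyaw,90+tilt,fl],degrees=True) if False else Ro.from_euler('z',wyaw,degrees=True)*Ro.from_euler('y',90+tilt,degrees=True)*Ro.from_euler('z',fl,degrees=True)
    return pt(P,yaw,ang,rad,z,lat)-R.as_matrix()[:,2]*(.182-ins),R.as_euler('xyz',degrees=True)
E
python3 -W ignore - <<'E'
from h import *
from station import r
for tilt in(1,20,30,40,50,60):
  for wy in(-60,-45,-35,-25,-15,-5,15,30):
   for fl in(0,180):
    n=[]
    for ang,z,ins in((0,.195,-.06),(0,.195,.03),(0,.215,.03),(.2,.215,.03),(.38,.215,.03),(.35,.19,.03),(.35,.19,-.05)):
      n.append(r.inverse_kinematics(*pose(ang,z,wy,tilt,ins,0,fl)))
    k=sum(q is not None for q in n)
    if k>=6: print(tilt,wy,fl,k,[np.round(q).astype(int).tolist() if q is not None else None for q in (n[0],n[1],n[4],n[6])])
E
```

```text
1 -35 0 7 [[40, -27, 137, 265, 75, 21], [25, -20, 133, 259, 62, 25], [33, -13, 125, 262, 69, 23], [44, -14, 128, 266, 79, 25]]
1 -25 0 6 [None, [19, -32, 141, 253, 47, 25], [29, -23, 133, 257, 56, 23], [40, -29, 139, 262, 66, 22]]
20 -60 0 7 [[38, -6, 106, -69, 94, 12], [28, -6, 109, -71, 84, 12], [33, 1, 100, -70, 89, 12], [41, 2, 99, -68, 96, 14]]
20 -45 0 7 [[38, -24, 121, -71, 81, 4], [26, -19, 121, -73, 69, 5], [32, -11, 112, -72, 75, 6], [42, -13, 113, -71, 83, 8]]
20 -35 0 7 [[35, -38, 130, -70, 71, -5], [23, -29, 128, -72, 57, -3], [30, -21, 119, -72, 64, 0], [40, -25, 123, -71, 74, 2]]
20 -25 0 6 [None, [17, -39, 134, -65, 44, -15], [26, -30, 126, -69, 51, -8], [36, -39, 132, -69, 62, -8]]
20 30 180 7 [[-47, -45, 134, 69, 78, 5], [-33, -34, 131, 71, 62, 3], [-21, -36, 130, 68, 53, 11], [-34, -49, 137, 67, 67, 11]]
30 -60 0 7 [[34, -10, 103, -60, 92, 5], [25, -9, 107, -61, 82, 4], [31, -2, 98, -60, 88, 6], [38, -2, 96, -59, 94, 8]]
30 -45 0 7 [[34, -26, 116, -59, 80, -6], [23, -21, 117, -60, 68, -6], [30, -14, 108, -60, 74, -3], [38, -16, 109, -60, 82, -1]]
30 -35 0 7 [[31, -
[... 4268 characters left out ...]
[6, -22, 103, -6, 69, -79], [6, -29, 104, -6, 76, -79]]
60 -5 180 7 [[-3, -33, 105, -1, 78, 92], [-3, -26, 109, -1, 68, 92], [6, -22, 103, -6, 69, 101], [6, -29, 104, -6, 76, 101]]
60 15 0 7 [[-14, -32, 104, 14, 81, -118], [-11, -25, 108, 13, 71, -118], [-2, -22, 104, 9, 70, -108], [-4, -29, 104, 10, 77, -109]]
60 15 180 7 [[-14, -32, 104, 14, 81, 62], [-11, -25, 108, 13, 71, 62], [-2, -22, 104, 9, 70, 72], [-4, -29, 104, 10, 77, 71]]
60 30 0 7 [[-20, -27, 101, 23, 86, -138], [-16, -21, 105, 22, 76, -137], [-7, -20, 102, 18, 74, -128], [-11, -25, 101, 19, 81, -130]]
60 30 180 7 [[-20, -27, 101, 23, 86, 42], [-16, -21, 105, 22, 76, 43], [-7, -20, 102, 18, 74, 52], [-11, -25, 101, 19, 81, 50]]
```

```bash
cat >>h.py <<'E'
WY,TILT=-35,20
def st(r): 
    s=r.sense(); print(round(s["clock"],2),s["tcp_pos"].round(4),s["orientation"].round(1),"F",s["contact_force"].round(1)); return s
E
python3 -W ignore - <<'E'
from h import *
from station import r
hi=r.inverse_kinematics(*pose(0,.28,WY,TILT,-.06)); print(hi)
r.grab(5)
q=np.array(hi); q[0]=-68.7; r.move_joints(q); r.move_joints(hi); st(r)
r.servo_line(pose(0,.192,WY,TILT,-.035)[0],speed=.1); r.wait(.2); s=st(r); print(s["opening"])
p=s["tcp_pos"];R=Ro.from_euler('xyz',s["orientation"],degrees=True).as_matrix()
a=r.snapshot("scene");w=r.snapshot("wrist")
np.savez("pics/s1.npz",**a);np.savez("pics/w1.npz",**w)
X=[pt(P,yaw,0,.18,.215,l) for l in(-.0275,0,.0275)]+[p+R[:,2]*.182]
print((proj(a,X)-[235,160]+.5)*5-.5,(proj(w,X)+.5)*400/512-.5)
c=np.zeros((400,800,3),np.uint8);c[:,:400]=cv2.resize(a["frame"][160:240,235:315,::-1],(400,400),interpolation=cv2.INTER_CUBIC)
c[:300,400:]=cv2.resize(w["frame"][:,:,::-1],(400,300));cv2.imwrite("pics/c1.png",c)
E
```

```text
[ 35.47513831 -40.17680279 122.54648269 -66.73991989  74.58160937
 -14.29755232]
5.53 [0.3747 0.1263 0.3628] [-180.   70.  145.] F [-0.1 -0.7  0.1]
6.88 [0.3939 0.1134 0.2669] [179.8  70.  144.8] F [-0.1  0.2 -0.2]
0.0006515110919315362
[[ 55.79907547 139.64742237]
 [ 91.23859711 116.55595891]
 [126.12293162  93.83229963]
 [ 81.16566575  87.04262416]] [[172.64878065 199.93459063]
 [199.39607886 202.24489501]
 [229.82766308 204.80674042]
 [199.64912594 194.56221987]]
```

View pics/c1.png

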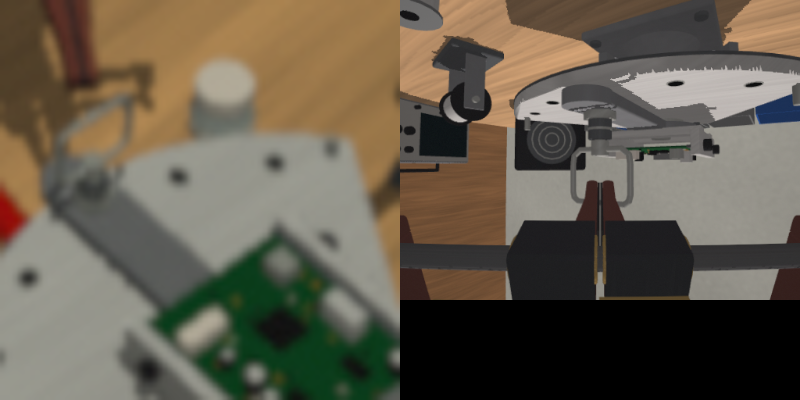

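Wrist view (image upside down) shows the ring at x 573–632 and its top bar at y≈203, within about 1 mm of the prediction. The closed tips are centred in the opening at (600,182). Next I insert and lift in steps while watching force.

```bash
python3 -W ignore - <<'E'
from h import *
from station import r
for i in(-.015,.005,.02,.032):
    r.servo_line(pose(0,.192,WY,TILT,i)[0],speed=.06); F=st(r)["contact_force"]
    if np.linalg.norm(F)>4: print("contact"); break
else:
    z0=None
    for z in np.arange(.195,.219,.001):
        r.servo_line(pose(0,z,WY,TILT,.032)[0],speed=.03); r.wait(.05); F=r.sense()["contact_force"]
        print(round(z,4),F.round(1))
        if z0 is None and F[2]<-3.5: z0=z
        if np.linalg.norm(F)>18 or (z0 and z-z0>.0115): break
    print("z0",z0); st(r)
a=r.snapshot("scene");w=r.snapshot("wrist")
c=np.zeros((400,800,3),np.uint8);c[:,:400]=cv2.resize(a["frame"][160:240,235:315,::-1],(400,400),interpolation=cv2.INTER_CUBIC)
c[:300,400:]=cv2.resize(w["frame"][:,:,::-1],(400,300));cv2.imwrite("pics/c2.png",c)
E
```

```text
7.46 [0.4093 0.1022 0.2591] [-179.9   70.   145. ] F [-0.   0.4  0.1]
7.94 [0.4247 0.0914 0.2523] [-179.9   70.   145. ] F [-0.   0.1 -0.6]
8.34 [0.4363 0.0833 0.2471] [-179.9   70.   145. ] F [ 0.  -1.1  0.1]
8.69 [0.4456 0.0768 0.243 ] [-179.9   70.   145. ] F [1.  0.5 0.4]
0.195 [ 1.1 -1.   0.1]
0.196 [-0.9 -0.3 -0.7]
0.197 [ 0.9 -0.4  0.2]
0.198 [-0.6 -0.5 -1.3]
0.199 [ 0.3  0.4 -0.8]
0.2 [ 0.2 -0.3 -3.1]
0.201 [-0.3  0.6 -6.8]
0.202 [-0.1  0.7 -7.2]
0.203 [-1.7 -0.6 -7.4]
0.204 [-2.3  0.1 -7.7]
0.205 [-2.  -0.3 -9.5]
0.206 [-1.7 -0.2 -8.8]
0.207 [-2.3  0.  -9.4]
0.208 [-1.3 -1.1 -8.4]
0.209 [-1.5 -0.  -9.4]
0.21 [ -2.1   0.8 -10. ]
0.211 [ -1.1  -1.  -10.1]
0.212 [ -1.8  -0.2 -10.6]
0.213 [ -1.4   0.4 -10.4]
z0 0.201
14.39 [0.4454 0.0771 0.2643] [-180.   70.  145.] F [ -1.4   0.4 -10.4]
```

View pics/c2.png

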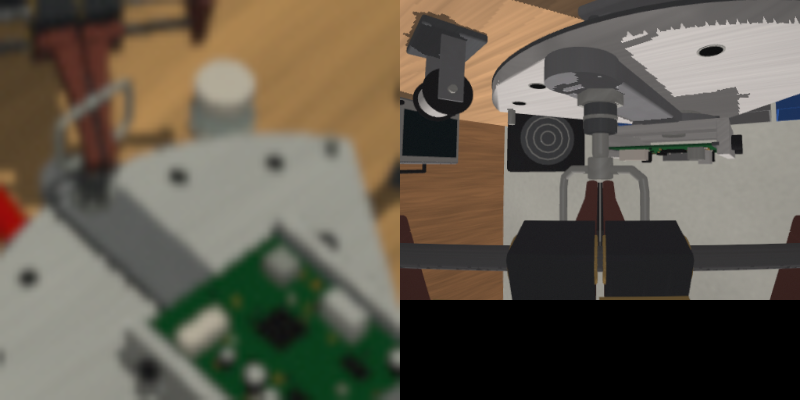

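The wrist view shows the pin rod extended below the barrel, so the pin is lifted about 12.5 mm with around 10 N on the finger. The ring's top bar sits on the fingers. Now the swing.

```bash
python3 -W ignore - <<'E'
from h import *
from station import r
z=.2135
r.servo_line(pose(0,z,WY,TILT,.032)[0],speed=.03)
for a in np.linspace(0,.349,9)[1:]:
    r.servo_line(pose(a,z,WY,TILT,.032)[0],speed=.05); F=r.sense()["contact_force"]; print(round(a,3),F.round(1))
    if np.linalg.norm(F)>22: break
r.wait(.1);st(r)
a=r.snapshot("scene");w=r.snapshot("wrist");np.savez("pics/s3.npz",**a)
hol=[pt(P,yaw,.349,.18,.12)]
for ang in(.30,.349,.40):
  X=[pt(P,yaw,ang,.18,.2125+.0155,l) for l in(-.0275,.0275)]+[pt(P,yaw,ang,.22,.138)]
  print(ang,((proj(a,X)-[235,160]+.5)*5-.5).round().tolist(),((proj(w,X)+.5)*400/512-.5).round().tolist())
c=np.zeros((400,800,3),np.uint8);c[:,:400]=cv2.resize(a["frame"][160:240,235:315,::-1],(400,400),interpolation=cv2.INTER_CUBIC)
c[:300,400:]=cv2.resize(w["frame"][:,:,::-1],(400,300));cv2.imwrite("pics/c3.png",c)
E
```

```text
0.044 [  2.2   0.2 -11.3]
0.087 [  2.    0.4 -10.1]
0.131 [  2.4   0.5 -10.4]
0.174 [  1.9  -0.5 -10.1]
0.218 [ 1.6 -0.5 -9.2]
0.262 [ 1.4  0.4 -9.9]
0.305 [ -0.1   1.  -11. ]
0.349 [ -0.9   1.2 -10.7]
17.31 [0.4617 0.1377 0.2648] [180.  70. 145.] F [-1.7  2.1 -9.8]
0.3 [[126.0, 80.0], [210.0, 52.0], [137.0, 118.0]] [[142.0, 240.0], [231.0, 246.0], [161.0, 69.0]]
0.349 [[138.0, 74.0], [224.0, 50.0], [153.0, 113.0]] [[155.0, 241.0], [247.0, 246.0], [184.0, 68.0]]
0.4 [[152.0, 69.0], [239.0, 48.0], [169.0, 109.0]] [[169.0, 243.0], [263.0, 246.0], [209.0, 66.0]]
```

View pics/c3.png

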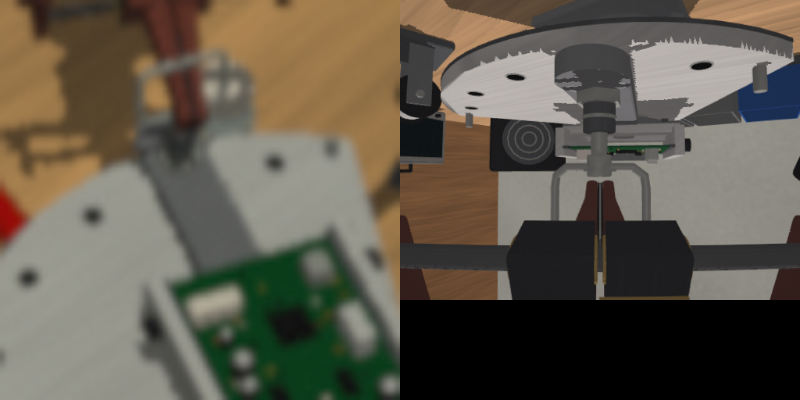

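The arm swung with the finger. In the wrist view the ring spans x 552–649, centred at 200, which matches the prediction of 201 for 0.349 rad. Lowering now.

```bash
python3 -W ignore - <<'E'
from h import *
from station import r
a=.349
for z in np.arange(.212,.1915,-.002):
    r.servo_line(pose(a,z,WY,TILT,.032)[0],speed=.04); r.wait(.03); F=r.sense()["contact_force"]; print(round(z,4),F.round(1))
st(r)
s=r.snapshot("scene");w=r.snapshot("wrist")
for lift in(0,.01):
  X=[pt(P,yaw,a,.18,.215+lift,l) for l in(-.0275,.0275)]
  print(lift,((proj(s,X)-[235,160]+.5)*5-.5).round().tolist(),((proj(w,X)+.5)*400/512-.5).round().tolist())
c=np.zeros((400,800,3),np.uint8);c[:,:400]=cv2.resize(s["frame"][160:240,235:315,::-1],(400,400),interpolation=cv2.INTER_CUBIC)
c[:300,400:]=cv2.resize(w["frame"][:,:,::-1],(400,300));cv2.imwrite("pics/c4.png",c)
E
```

```text
0.212 [-1.7  1.7 -9.8]
0.21 [-3.4  0.6 -9.5]
0.208 [-2.7  2.1 -8.9]
0.206 [-1.4  1.1 -8.5]
0.204 [-2.4  1.6 -7.2]
0.202 [-2.7  0.7 -7.3]
0.2 [-1.5  0.7 -4.8]
0.198 [-0.7  0.2  0.1]
0.196 [ 0.3  0.7 -0.3]
0.194 [ 0.  -0.9  0. ]
0.192 [ 0.1 -0.6 -0. ]
20.52 [0.4616 0.1375 0.2431] [-180.   70.  145.] F [ 0.1 -0.6 -0. ]
0 [[138.0, 88.0], [223.0, 64.0]] [[155.0, 255.0], [247.0, 261.0]]
0.01 [[138.0, 77.0], [224.0, 53.0]] [[155.0, 272.0], [247.0, 279.0]]
```

View pics/c4.png

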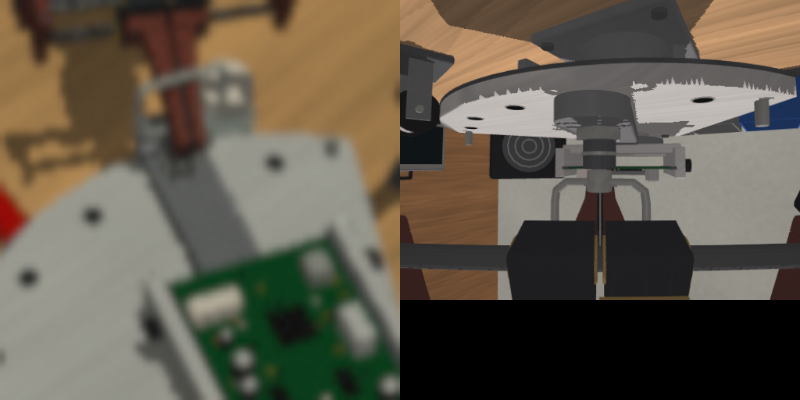

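The finger carried spring load all the way down to z≈0.200, the same height as first contact with the pin home. So the pin has dropped into the hole. I'll retract and check.

```bash
python3 -W ignore - <<'E'
from h import *
from station import r
a=.349
for i in(.01,-.015,-.06):
    r.servo_line(pose(a,.192,WY,TILT,i)[0],speed=.08); print(r.sense()["contact_force"].round(1))
r.wait(.1);st(r)
s=r.snapshot("scene");w=r.snapshot("wrist")
for ang,lift in((a,0),(a,.01),(.31,0),(.385,0)):
  X=[pt(P,yaw,ang,.18,.215+lift,l) for l in(-.0275,.0275)]
  print(ang,lift,((proj(s,X)-[235,160]+.5)*5-.5).round().tolist(),((proj(w,X)+.5)*400/512-.5).round().tolist())
c=np.zeros((400,800,3),np.uint8);c[:,:400]=cv2.resize(s["frame"][160:240,235:315,::-1],(400,400),interpolation=cv2.INTER_CUBIC)
c[:300,400:]=cv2.resize(w["frame"][:,:,::-1],(400,300));cv2.imwrite("pics/c5.png",c)
E
```

```text
[-0.1  0.2  0.2]
[-0.3  0.2 -0.5]
[-0.4  0.2  0.2]
22.32 [0.391  0.1868 0.2745] [-179.9   70.   145.1] F [-0.3 -0.2  0.1]
0.349 0 [[138.0, 88.0], [223.0, 64.0]] [[171.0, 190.0], [230.0, 191.0]]
0.349 0.01 [[138.0, 77.0], [224.0, 53.0]] [[171.0, 200.0], [230.0, 202.0]]
0.31 0 [[128.0, 93.0], [212.0, 66.0]] [[165.0, 189.0], [222.0, 191.0]]
0.385 0 [[148.0, 85.0], [234.0, 63.0]] [[178.0, 190.0], [237.0, 191.0]]
```

View pics/c5.png

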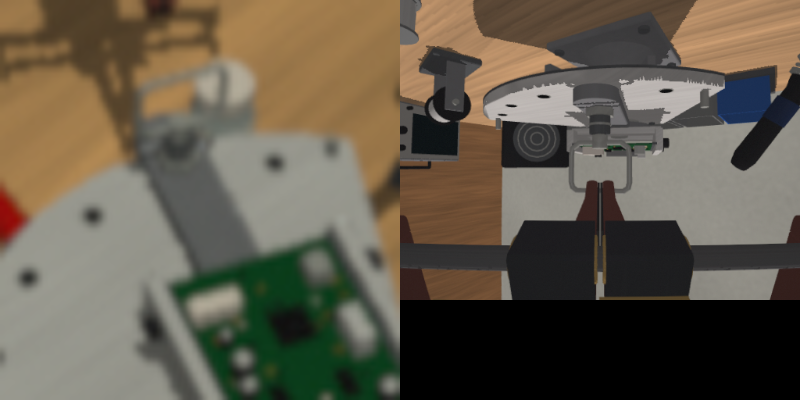

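The ring spans x 570–631 with its top bar at y≈190, which matches the prediction for 0.349 rad with the pin home (171–230, 190) and not the raised case (201). The tips are clear of the ring, so I'm handing in.

```bash
python3 -W ignore -c "
from station import r
print(r.hand_in()); print(r.sense()['clock'])"
```

```text
the job is handed in; nothing more can be done
None
the job is handed in; nothing more can be done
```

The board is turned one hole towards the soldering iron, the pin looks fully home in that hole, and the job is handed in. No verdict is reported back.

- **What I did:** The iron is on the positioner's +y side. I put the closed fingertips through the ring and lifted the pin about 13 mm. I then swung the arm to +0.349 rad, lowered it until the pin seated, and backed the fingers out along their own axis.
- **Forces:** The sensed force on the tool stayed at about 12 N or less throughout, and was near zero after I backed out.
- **Last checks:**
  - The wrist picture put the ring within about 1 px of where it should be for 0.349 rad with the pin home, about 10 px from the riding-on-plate position.
  - The spring load disappeared at the same height where it first appeared at the start.
  - The robot's clock read about 22 s at the last reading before hand-in.
- **Disagreement:** In the first scene picture I read the ring's top bar about 6 mm off its predicted position. The closer wrist view agreed with the prediction to about 1 mm, so I relied on that.
- **Not checked:** I did not measure the loose items again. The finger path stayed well above them and I felt no unexpected contact.

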